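Tuck a brass angle strip under the jig's leaf and hold it down

TASK

Get the lap joint ready in the jig: first swing the hinged steel leaf down shut over the copper sheet already loaded, then slide the flat front edge of the brass angle strip squarely under the middle of the leaf's free edge, about 15 mm in, without lifting the leaf. Finish while still holding the strip there, pressed flat on the bed with a firm push of about 15 newtons: do not let go. Leave everything else on the bench where it is.

Things in the scene. Friction and masses are not known exactly. Their poses are not given: they have to be found in the camera images.
- leaf (a joint): angle of the jig's hinged steel leaf (plate 110 mm wide, 6 mm thick, reaching 95 mm from the hinge axis): 0 is shut (level, held off the bed by stops), it grows as the free edge swings up and away from the robot, at most 1.4; starts at 0.7 to 1.1. A stiff hinge keeps it where it is left; 1 to 2 N near the free edge swing it shut, about 2.7 N lift it again
- leaf_hinge (a point): middle of the leaf's hinge axis, which runs along the bed's y, 11 mm above the bed's surface and 95 mm along the bed's +x from its origin; same axes as the bed
- leaf_edge (a point): middle of the leaf's free edge, mid-thickness; its x axis points from the free edge to the hinge. When shut it is 11 mm above the bed's surface, leaving an 8 mm high gap under the leaf; the leaf's top is then 14 mm above the bed
- bed: aluminium bed plate of the jig (fixed to the bench, 195 x 130 mm, its top 20 mm above the bench; the dark base under it is 225 x 150 mm). Origin on its top surface, straight below the middle of the leaf's free edge when shut; x points under the leaf towards the hinge, z up. The bare bed reaches 95 mm in front (-x) of the origin; a scribed line marks its middle. Under the leaf the loaded copper sheet (3 mm thick, 80 mm wide) begins 26 mm behind the origin and acts as a stop
- strip: loose brass angle strip, 0.2 to 0.31 kg: base plate 70 (x) x 60 (y) x 4 mm with an upright flange 8 mm thick, 60 mm wide, 36 mm tall overall, along its rear (-x) edge. Origin under the centre of the base plate; x points from the flange to the front edge that is tucked, z up. Starts flat on the bench, front edge pointing away from the robot within about 30 degrees
- strip_grip (a point): middle of the strip's upright flange: 31 mm behind the strip's origin, 22 mm above its underside, 18 mm above the base plate; grasp from above across the 8 mm thickness (along x). Same axes as the strip
- strip_edge (a point): middle of the strip's front edge at its underside, 35 mm in front of the strip's origin, 66 mm in front of the middle of the flange; same axes as the strip
- offcut: flat brass offcut, 75 x 60 x 6 mm, no upright flange (bystander); it and the strip lie one to the left and one to the right of the jig, either way round
- pliers: pliers with black grips, 150 mm (bystander)
- caliper: steel caliper, 200 mm (bystander)
- rule: flat steel rule, 300 x 28 x 4 mm (bystander)
- jar: small jar with black lid, 60 mm diameter, 75 mm tall (bystander)
- bench_block: square steel bench block, 60 x 60 x 22 mm (bystander)
- marker: marker pen, 135 mm (bystander)
- bottle: grey bottle, 70 mm diameter, 170 mm tall (bystander)

How it is judged:
By the outcome, as a careful person would: the job done as asked, in the order asked, and still so for the second after the job is handed in, while the arm keeps its last pose, push and grip.
It also fails if it takes over 58 s, if anything falls off the work surface, if the arm or the gripper's body presses on something with over 40 N, if the wrist force passes 120 N, or if a joint passes its speed limit or range.

ROBOT

A 6-joint arm with a two-finger parallel gripper is mounted at the origin on the work surface. World frame = base frame: x ahead of the robot, y to its left, z up, the work surface at z = 0. Lengths are in m, angles in rad, forces in N, time in s.
With the tool pointing down it reaches from about 0.35 to 0.975 m from the base axis. Payload 4.9 kg.
Tool frame: the origin (TCP) lies at the very end of the fingers, on their centre line; the grasp point (between the pads) lies 19 mm behind it; z points along the fingers, y is the direction in which the jaws open and shut (so a half turn about z gives the same grasp; the last joint's range is limited). The gripper opens to 85 mm and grips with 20 to 120 N. Pads are 22 mm wide; open, the fingers measure 114 mm over their backs; the gripper's body (76 mm by 85 mm) begins 54 mm behind the grasp point. The pads swing forward as they close: fully open they stand 13 mm farther back than shut.
Start: joints at [1.036, 0.053, 1.613, -0, 1.476, -0.119], TCP at [0.252, 0.572, 0.231] pointing down, gripper open.
Joint ranges: [-3.01, 3.01], [-1.01, 2.22], [0.06, 2.58], [-1.02, 4.17], [0.09, 2.62], [-3.14, 3.14]. Speed limits (rad/s): [2.57, 2.57, 3.14, 3.14, 3.14, 3.14].

INTERFACE

Orientations are given as a unit quaternion [w, x, y, z].
In Python, from plant import state, eyes, job_done gives the robot as it stands.
- The arm moves only by the tool apply_moves, never from a script. Its argument "commands" is a list of rows, each an object with "linear": the shift along the tool's x, y, z in m, a list of three; "delta_rot": the turn, a rotation vector about the tool's x, y, z in degrees, a list of three; "fingers": the closure in counts, from 0 (fully open) to 255 (shut). In form: [{"linear": [x, y, z], "delta_rot": [wx, wy, wz], "fingers": fingers}, ...]. A call has exactly 8 rows; each row is the pose to reach, as a shift and turn from the pose commanded when the call began, along the tool's axes at that moment; what a row does not reach only later rows make up. A row lasts 1/10 s, in which the tool goes at most 50 mm and 8.59 degrees, less where a joint would pass 70% of its speed; a pose out of reach is approached as far as the arm can. A call with a gripper value outside its range is refused whole. The fingers move at their own pace and stop on an object; the grip force is fixed at half the most. Time passes only in rows, so rows that repeat a pose let the fingers close, or fill a call up. It gives the time, the measured TCP pose, the force and the opening at its end, in the units of the state.
- state(): the state, without advancing time (a new reading comes with each control period).
- eyes.grab_frame(name): name is "side" or "top" or "wrist"; returns the picture (480x640x3 uint8, red, green, blue); there is no depth.
- eyes.camera_params(name): a dict with "fx", "fy", "cx", "cy" (pixels), "k1" (the pictures are not rectified: a ray, as slopes to the right and down, at radius r is drawn at 1 + k1 r^2 times it, then the intrinsics apply), "position" and "rotation" of the camera in the world; the wrist camera has in their place "T_tool_cam" (4x4, takes a point from camera to tool coordinates, whose origin is the TCP and whose axes are the flange's). Camera axes: x right, y down, z forward; pixel columns grow to the right and rows downward; lengths in m; the calibration is good to about 2 mm. A picture is of the moment at which its call begins: read the wrist's pose just before it. camera_params takes no time and is no camera call.
- job_done(): hands the job in, once; it reports no verdict.
The state is a dict: "time": time; "joint_pos": joint angles; "joint_vel": joint speeds; "joint_efforts": joint torques, N m; "tool_pos": TCP position; "tool_rot": TCP orientation; "contact_force": force on the tool from outside, world axes, zero at the start; "ft_torque": the same for the moment, N m; "gripper_width": opening from 0.0 (shut) to 1.0 (fully open).
Only numpy, scipy, OpenCV 4.12 (cv2) and the standard library are available. Lean on these libraries where they do the work, as an engineer would, in place of code of your own. Each camera call takes 0.05 s, during which the arm holds its last target.

## Working session

There is one attempt and no reset: what is moved stays moved. The work goes in short steps, Python scripts to look and compute and a tool call to move; the robot and the scene stay as the last step left them, time stands still between calls to the robot, and variables do not carry over. Pictures are saved under pics/ and viewed, and the job is handed in when it is done.

Besides the shell and the picture viewer there is one more tool, called after ">>>" as name([rows], argument=value, ...), one row to a line, values as JSON. apply_moves: Moves the arm, as the interface text tells. Its arguments: {"type":"object","properties":{"commands":{"type":"array","items":{"type":"object","properties":{"linear":{"type":"array","items":{"type":"number"}},"delta_rot":{"type":"array","items":{"type":"number"}},"fingers":{"type":"number"}}}}},"required":["commands"]}

```bash
ls; mkdir -p pics
cat > h.py <<'E'
import numpy as np, cv2
from plant import state, eyes
def save(n,f):
    s=state(); im=eyes.grab_frame(n); cv2.imwrite(f'pics/{f}.png',im[:,:,::-1]); return s,im
E
python3 - <<'E'
from h import *
for n in ['side','top','wrist']:
    s,_=save(n,n+'0'); print(n,eyes.camera_params(n))
print(s)
E
```

```text
pics
side {'fx': 569.872813206689, 'fy': 569.872813206689, 'cx': 331.5074891382373, 'cy': 231.30858688734085, 'k1': -0.18307580786245037, 'position': array([ 0.39240863, -1.33459057,  0.9025052 ]), 'rotation': array([-0.48394703,  0.8728218 , -0.0524759 ,  0.03498089])}
top {'fx': 477.2484152193132, 'fy': 477.2484152193132, 'cx': 322.4565480221017, 'cy': 238.6184789817617, 'k1': -0.0031989703886026208, 'position': array([ 0.36604926, -0.03504027,  1.1620667 ]), 'rotation': array([-0.05798372,  0.71192881, -0.69791661,  0.05203517])}
wrist {'fx': 356.89763925774076, 'fy': 356.89763925774076, 'cx': 316.8529591408873, 'cy': 244.20818639719212, 'k1': -0.040976071104007396, 'T_tool_cam': array([[ 8.67476268e-04, -9.54256945e-01, -2.98986504e-01,
         7.61742732e-02],
       [ 9.99999594e-01,  9.00174485e-04,  2.83563358e-05,
        -6.45299786e-04],
       [ 2.42080792e-04, -2.98986408e-01,  9.54257339e-01,
        -1.43357073e-01],
       [ 0.00000000e+00,  0.00000000e+00,  0.00000000e+00,
         1.00000000e+00]])}
{'time': 0.1, 'joint_pos': array([ 1.03601551e+00,  5.33225719e-02,  1.61418651e+00,  7.00174157e-07,
        1.47599437e+00, -1.19031794e-01]), 'joint_vel': array([ 0.00061555, -0.00160307, -0.00486314,  0.00033924,  0.00061725,
        0.00027751]), 'joint_efforts': array([ 4.64693749e-04, -3.94901597e+01, -3.71363032e+01, -1.32874502e-04,
        3.94620394e-03, -2.57784343e-06]), 'tool_pos': array([0.25214456, 0.57125285, 0.23014847]), 'tool_rot': array([-3.07123446e-04,  2.06380575e-01,  9.78471331e-01, -9.04691639e-04]), 'contact_force': array([-0.40351753, -0.19569096, -0.42354677]), 'ft_torque': array([0.03118395, 0.01587263, 0.01612245]), 'gripper_width': 0.9977679637094314}
```

View pics/top0.png

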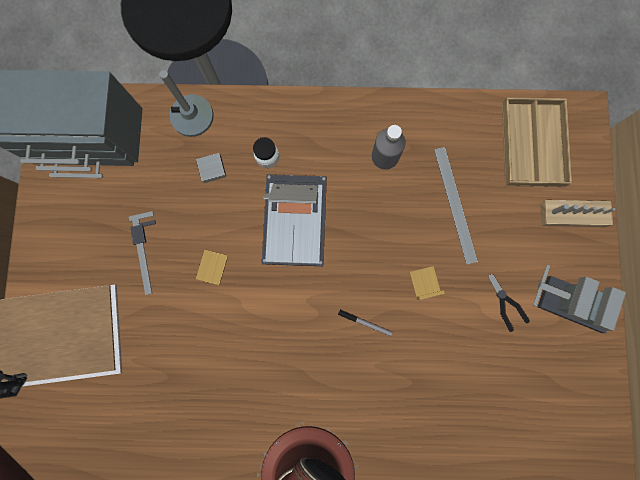

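View pics/side0.png

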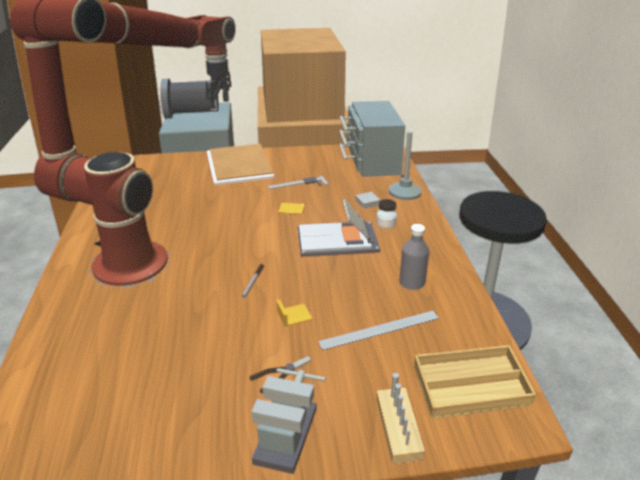

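View pics/wrist0.png

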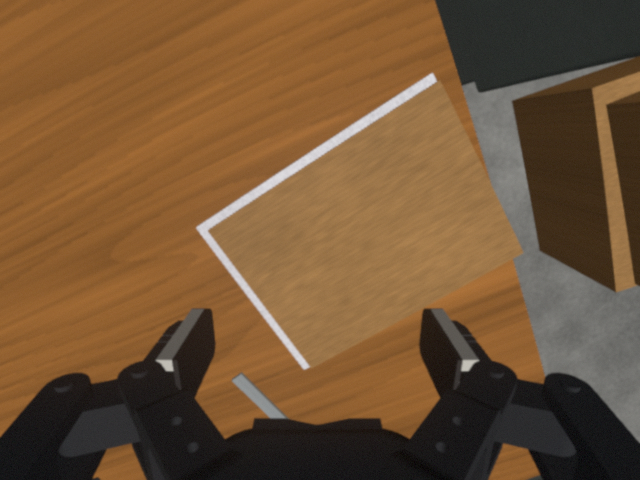

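```bash
cat >> h.py <<'E'
from scipy.spatial.transform import Rotation as R
def cam(n,s=None):
    p=eyes.camera_params(n)
    K=np.array([[p['fx'],0,p['cx']],[0,p['fy'],p['cy']],[0,0,1]]);D=np.array([p['k1'],0,0,0,0])
    if 'position' in p:
        q=p['rotation'];Rm=R.from_quat(q,scalar_first=True).as_matrix();t=np.array(p['position'])
    else:
        T=p['T_tool_cam'];Rt=R.from_quat(s['tool_rot'],scalar_first=True).as_matrix()
        Rm=Rt@T[:3,:3];t=Rt@T[:3,3]+s['tool_pos']
    return K,D,Rm,t
def ray(C,uv):
    K,D,Rm,t=C
    x=cv2.undistortPoints(np.array(uv,float).reshape(-1,1,2),K,D).reshape(-1,2)
    return t,np.c_[x,np.ones(len(x))]@Rm.T
def onz(C,uv,z):
    t,d=ray(C,uv); return t+d*((z-t[2])/d[:,2])[:,None]
def proj(C,P):
    K,D,Rm,t=C
    P=np.array(P,float).reshape(-1,3)
    return cv2.projectPoints(((P-t)@Rm).reshape(-1,1,3),np.zeros(3),np.zeros(3),K,D)[0].reshape(-1,2)
E
python3 - <<'E'
from h import *
im=cv2.imread('pics/top0.png')
a=cv2.resize(im[165:275,250:340],None,fx=5,fy=5,interpolation=cv2.INTER_CUBIC)
b=cv2.resize(im[260:305,400:455],None,fx=6,fy=6,interpolation=cv2.INTER_CUBIC)
c=np.zeros((560,800,3),np.uint8);c[:550,:450]=a;c[:270,450:780]=b;
cv2.imwrite('pics/z0.png',c)
C=cam('top')
print(onz(C,[[264,265],[324,265],[327,177],[267,177]],0.02))
E
```

```text
[[ 0.47837986  0.11561866  0.02      ]
 [ 0.48122689 -0.02857737  0.02      ]
 [ 0.69968396 -0.03164674  0.02      ]
 [ 0.69695702  0.11681319  0.02      ]]
```

View pics/z0.png

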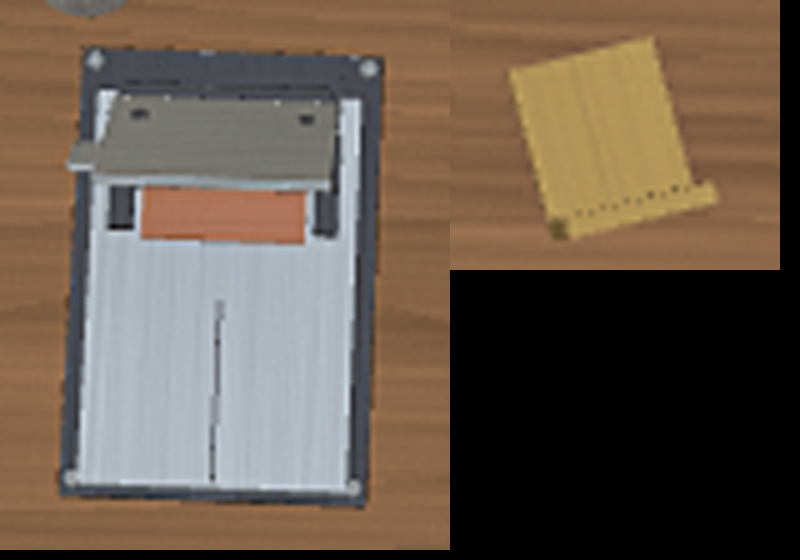

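Run:
```python
from h import *
from scipy.optimize import least_squares
C=cam('top')
def fit(M,uv,z,x0):
    M=np.array(M,float);uv=np.array(uv,float)
    def P(p):
        c,s=np.cos(p[2]),np.sin(p[2]);return np.c_[p[0]+c*M[:,0]-s*M[:,1],p[1]+s*M[:,0]+c*M[:,1],z+M[:,2]]
    r=least_squares(lambda p:(proj(C,P(p))-uv).ravel(),x0);return r.x,(r.fun.reshape(-1,2)).round(2)
bx=[[79,484],[348,491],[360,98],[97,92],[212,480]]
uv=[[250+a/5-.4,165+b/5-.4] for a,b in bx]
print(fit([[-.095,.065,0],[-.095,-.065,0],[.1,-.065,0],[.1,.065,0],[-.095,0,0]],uv,.02,[.58,.04,0]))
sx=[[510,70],[653,37],[547,218],[709,185],[718,200],[570,238]]
uv=[[400+(a-450)/6-.4,260+b/6-.4] for a,b in sx]
print(fit([[.035,.03,.004],[.035,-.03,.004],[-.027,.03,.036],[-.027,-.03,.036],[-.035,-.03,.036],[-.035,.03,.036]],uv,0,[.44,-.28,0]))
```

```text
(array([ 0.58235806,  0.04723794, -0.00825679]), array([[-0.17, -0.32],
       [ 0.02, -0.22],
       [-0.03, -0.29],
       [-0.04, -0.45],
       [ 0.21,  1.23]]))
(array([ 0.44498483, -0.27287836,  0.2333467 ]), array([[-0.39, -0.19],
       [-0.23,  0.09],
       [ 2.13, -0.22],
       [-0.  , -0.17],
       [-0.65,  0.68],
       [-0.88, -0.19]]))
```

Run:
```python
from h import *
C=cam('top');K=C
im=cv2.imread('pics/side0.png')
cv2.imwrite('pics/z1.png',cv2.resize(im[190:270,285:395],None,fx=7,fy=7,interpolation=cv2.INTER_CUBIC))
for th in np.arange(.6,1.2,.05):
    e=[]
    for y in(.055,-.055):
        xb=.095-.095*np.cos(th);z=.031+.095*np.sin(th);c,s=np.cos(-.008),np.sin(-.008)
        e.append([.5824+c*xb-s*y,.0472+s*xb+c*y,z])
    print(round(th,2),((proj(C,e)+.4-[250,165])*5).round(0).tolist(),((proj(cam('side'),e)+.4-[285,190])*7).round(0).tolist())
```

```text
0.6 [[94.0, 227.0], [332.0, 234.0]] [[368.0, 115.0], [404.0, 252.0]]
0.65 [[93.0, 220.0], [332.0, 226.0]] [[375.0, 107.0], [411.0, 243.0]]
0.7 [[92.0, 212.0], [332.0, 218.0]] [[382.0, 99.0], [418.0, 234.0]]
0.75 [[92.0, 203.0], [332.0, 209.0]] [[390.0, 91.0], [427.0, 226.0]]
0.8 [[91.0, 194.0], [332.0, 201.0]] [[398.0, 83.0], [435.0, 218.0]]
0.85 [[91.0, 185.0], [332.0, 192.0]] [[407.0, 76.0], [444.0, 211.0]]
0.9 [[90.0, 176.0], [332.0, 182.0]] [[415.0, 69.0], [454.0, 204.0]]
0.95 [[90.0, 166.0], [332.0, 173.0]] [[425.0, 63.0], [463.0, 197.0]]
1.0 [[90.0, 156.0], [332.0, 163.0]] [[434.0, 57.0], [474.0, 191.0]]
1.05 [[89.0, 146.0], [333.0, 153.0]] [[444.0, 51.0], [484.0, 185.0]]
1.1 [[89.0, 136.0], [333.0, 142.0]] [[454.0, 46.0], [495.0, 179.0]]
1.15 [[89.0, 126.0], [333.0, 132.0]] [[464.0, 41.0], [506.0, 174.0]]
```

View pics/z1.png

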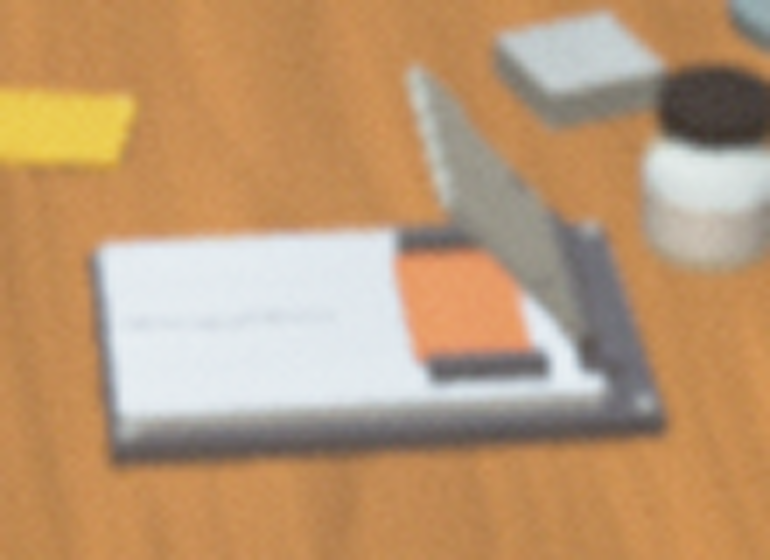

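>>> apply_moves([
  {"linear": [-0.568, -0.323, 0.03], "delta_rot": [0, 0, 66.6], "fingers": 255},
  {"linear": [-0.568, -0.323, 0.03], "delta_rot": [0, 0, 66.6], "fingers": 255},
  {"linear": [-0.568, -0.323, 0.03], "delta_rot": [0, 0, 66.6], "fingers": 255},
  {"linear": [-0.568, -0.323, 0.03], "delta_rot": [0, 0, 66.6], "fingers": 255},
  {"linear": [-0.568, -0.323, 0.03], "delta_rot": [0, 0, 66.6], "fingers": 255},
  {"linear": [-0.568, -0.323, 0.03], "delta_rot": [0, 0, 66.6], "fingers": 255},
  {"linear": [-0.568, -0.323, 0.03], "delta_rot": [0, 0, 66.6], "fingers": 255},
  {"linear": [-0.568, -0.323, 0.03], "delta_rot": [0, 0, 66.6], "fingers": 255},
])

```text
time: 0.95
tool_pos: [0.4911, 0.2489, 0.2127]
tool_rot: [-0.0, 0.712, 0.703, 0.0]
contact_force: [0.7, 0.7, 0.5]
gripper_width: -0.003
```

>>> apply_moves([
  {"linear": [-0.203, 0.15, 0.0], "delta_rot": [0, 0, 0], "fingers": 255},
  {"linear": [-0.203, 0.15, 0.0], "delta_rot": [0, 0, 0], "fingers": 255},
  {"linear": [-0.203, 0.15, 0.0], "delta_rot": [0, 0, 0], "fingers": 255},
  {"linear": [-0.203, 0.15, 0.02], "delta_rot": [0, 0, 0], "fingers": 255},
  {"linear": [-0.203, 0.15, 0.06], "delta_rot": [0, 0, 0], "fingers": 255},
  {"linear": [-0.203, 0.15, 0.07], "delta_rot": [0, 0, 0], "fingers": 255},
  {"linear": [-0.203, 0.15, 0.08], "delta_rot": [0, 0, 0], "fingers": 255},
  {"linear": [-0.203, 0.15, 0.08], "delta_rot": [0, 0, 0], "fingers": 255},
])

```text
time: 1.75
tool_pos: [0.6371, 0.0468, 0.1302]
tool_rot: [-0.002, 0.71, 0.704, -0.002]
contact_force: [-0.2, -0.1, 0.5]
gripper_width: 0.003
```

Run:
```python
from h import *
s,im=save('side','side1'); print(s['tool_pos'],s['tool_rot'],s['contact_force'])
cv2.imwrite('pics/z2.png',cv2.resize(im[110:270,265:415,::-1],None,fx=3.7,fy=3.7,interpolation=cv2.INTER_CUBIC))
```

```text
[0.63712292 0.04675498 0.13015444] [-0.00208847  0.70991104  0.70428632 -0.00165469] [-0.21233992 -0.13384917  0.50171317]
```

View pics/z2.png

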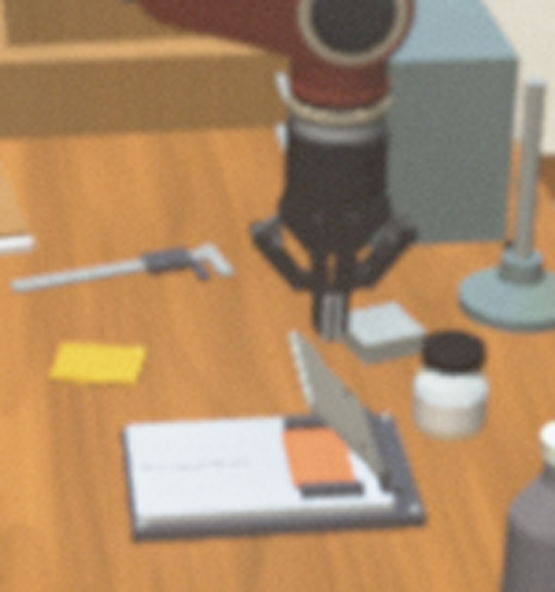

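>>> apply_moves([
  {"linear": [0, 0, 0.02], "delta_rot": [0, 0, 0], "fingers": 255},
  {"linear": [0, 0, 0.035], "delta_rot": [0, 0, 0], "fingers": 255},
  {"linear": [0, -0.008, 0.044], "delta_rot": [0, 0, 0], "fingers": 255},
  {"linear": [0, -0.016, 0.052], "delta_rot": [0, 0, 0], "fingers": 255},
  {"linear": [0, -0.02, 0.06], "delta_rot": [0, 0, 0], "fingers": 255},
  {"linear": [0, -0.024, 0.068], "delta_rot": [0, 0, 0], "fingers": 255},
  {"linear": [0, -0.027, 0.076], "delta_rot": [0, 0, 0], "fingers": 255},
  {"linear": [0, -0.029, 0.084], "delta_rot": [0, 0, 0], "fingers": 255},
])

```text
time: 2.6
tool_pos: [0.6095, 0.0468, 0.0484]
tool_rot: [-0.0, 0.71, 0.704, -0.0]
contact_force: [-1.1, 0.1, 2.2]
gripper_width: 0.005
```

Run:
```python
from h import *
s,im=save('side','side2'); print(s['tool_pos'],s['tool_rot'],s['contact_force'])
cv2.imwrite('pics/z3.png',cv2.resize(im[110:270,265:415,::-1],None,fx=3.7,fy=3.7,interpolation=cv2.INTER_CUBIC))
```

```text
[0.60949451 0.04681778 0.04838911] [-7.53518044e-05  7.09725190e-01  7.04478629e-01 -1.04113485e-04] [-1.05101505  0.07612192  2.15669185]
```

View pics/z3.png

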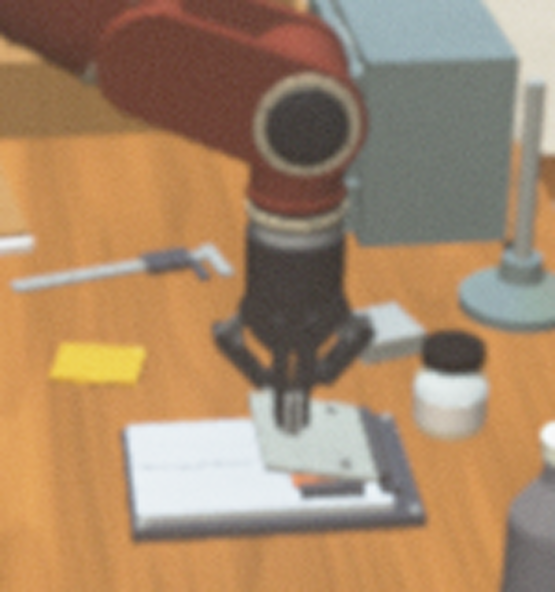

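Leaf is nearly shut with the fingers on it. Continue down gently to the stop.

>>> apply_moves([
  {"linear": [0, 0, 0.003], "delta_rot": [0, 0, 0], "fingers": 255},
  {"linear": [0, 0, 0.006], "delta_rot": [0, 0, 0], "fingers": 255},
  {"linear": [0, 0, 0.008], "delta_rot": [0, 0, 0], "fingers": 255},
  {"linear": [0, 0, 0.01], "delta_rot": [0, 0, 0], "fingers": 255},
  {"linear": [0, 0, 0.012], "delta_rot": [0, 0, 0], "fingers": 255},
  {"linear": [0, 0, 0.0135], "delta_rot": [0, 0, 0], "fingers": 255},
  {"linear": [0, 0, 0.0145], "delta_rot": [0, 0, 0], "fingers": 255},
  {"linear": [0, 0, 0.0145], "delta_rot": [0, 0, 0], "fingers": 255},
])

```text
time: 3.45
tool_pos: [0.6099, 0.0469, 0.0343]
tool_rot: [0.0, 0.71, 0.704, 0.0]
contact_force: [0.3, -0.0, 0.3]
gripper_width: 0.002
```

>>> apply_moves([
  {"linear": [0, 0, 0.0005], "delta_rot": [0, 0, 0], "fingers": 255},
  {"linear": [0, 0, 0.001], "delta_rot": [0, 0, 0], "fingers": 255},
  {"linear": [0, 0, 0.0015], "delta_rot": [0, 0, 0], "fingers": 255},
  {"linear": [0, 0, 0.002], "delta_rot": [0, 0, 0], "fingers": 255},
  {"linear": [0, 0, 0.002], "delta_rot": [0, 0, 0], "fingers": 255},
  {"linear": [0, 0, 0.002], "delta_rot": [0, 0, 0], "fingers": 255},
  {"linear": [0, 0, 0.002], "delta_rot": [0, 0, 0], "fingers": 255},
  {"linear": [0, 0, 0.002], "delta_rot": [0, 0, 0], "fingers": 255},
])

```text
time: 4.25
tool_pos: [0.6101, 0.0469, 0.034]
tool_rot: [-0.0, 0.71, 0.705, -0.0]
contact_force: [-4.6, -0.1, 9.3]
gripper_width: 0.003
```

>>> apply_moves([
  {"linear": [0, 0, -0.04], "delta_rot": [0, 0, 0], "fingers": 255},
  {"linear": [0, 0, -0.08], "delta_rot": [0, 0, 0], "fingers": 200},
  {"linear": [-0.04, -0.025, -0.1], "delta_rot": [0, 0, -3], "fingers": 100},
  {"linear": [-0.08, -0.05, -0.12], "delta_rot": [0, 0, -6], "fingers": 0},
  {"linear": [-0.12, -0.07, -0.13], "delta_rot": [0, 0, -10], "fingers": 0},
  {"linear": [-0.16, -0.095, -0.13], "delta_rot": [0, 0, -13.8], "fingers": 0},
  {"linear": [-0.2, -0.12, -0.13], "delta_rot": [0, 0, -13.8], "fingers": 0},
  {"linear": [-0.24, -0.14, -0.13], "delta_rot": [0, 0, -13.8], "fingers": 0},
])

```text
time: 5.05
tool_pos: [0.4668, -0.1934, 0.1626]
tool_rot: [0.001, 0.62, 0.785, 0.0]
contact_force: [1.4, 0.1, 0.1]
gripper_width: 1.0
```

Run:
```python
from h import *
s,im=save('top','top1'); print(s['tool_pos'],s['tool_rot'])
s,im2=save('side','side3')
c=np.zeros((560,800,3),np.uint8);c[:550,:400]=cv2.resize(im[165:275,255:335,::-1],None,fx=5,fy=5);c[:480,410:710]=cv2.resize(im2[190:270,295:345,::-1],None,fx=6,fy=6)
c[:280,400:785]=cv2.resize(im2[210:266,300:377,::-1],None,fx=5,fy=5)
cv2.imwrite('pics/z4.png',c)
```

```text
[ 0.46684314 -0.19339703  0.16263277] [5.21373684e-04 6.19853038e-01 7.84717744e-01 4.05672412e-05]
```

View pics/z4.png

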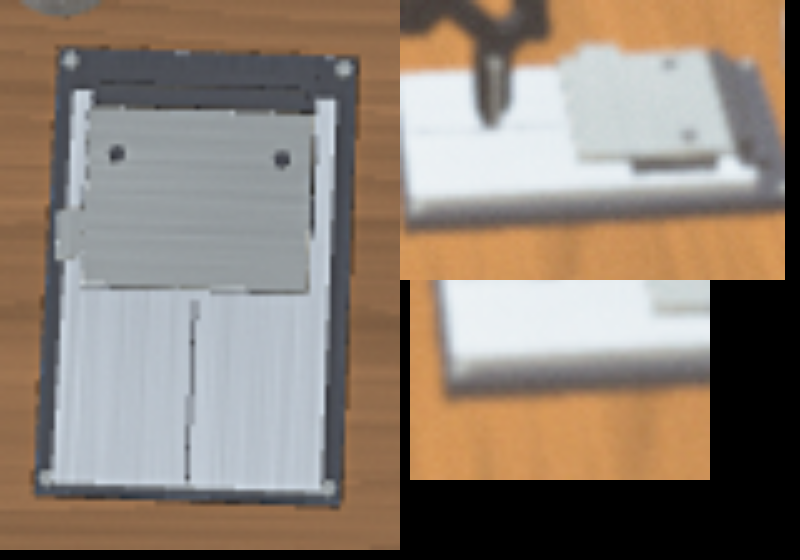

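Run:
```python
from h import *
s,im=save('wrist','wrist1'); np.save('w1.npy',np.r_[s['tool_pos'],s['tool_rot']]); C=cam('wrist',s)
c,sn=np.cos(.2333),np.sin(.2333)
M=np.array([[.035,.03,.004],[.035,-.03,.004],[-.027,.03,.036],[-.027,-.03,.036],[-.035,-.03,.036],[-.035,.03,.036]])
P=np.c_[.445+c*M[:,0]-sn*M[:,1],-.2729+sn*M[:,0]+c*M[:,1],M[:,2]]
print(proj(C,P))
```

```text
[[313.53184295 266.20936562]
 [314.0435732  324.77884382]
 [237.66529572 280.51695603]
 [242.82584406 343.74027522]
 [233.72315098 343.72755328]
 [227.98117668 280.53923991]]
```

View pics/wrist1.png

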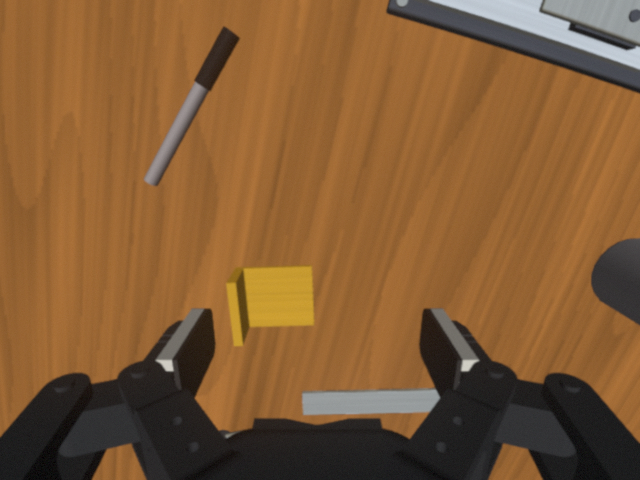

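>>> apply_moves([
  {"linear": [-0.0363, -0.0353, 0.0], "delta_rot": [0, 0, 0], "fingers": 0},
  {"linear": [-0.0723, -0.0707, 0.02], "delta_rot": [0, 0, 0], "fingers": 0},
  {"linear": [-0.0723, -0.0707, 0.05], "delta_rot": [0, 0, 0], "fingers": 0},
  {"linear": [-0.0723, -0.0707, 0.08], "delta_rot": [0, 0, 0], "fingers": 0},
  {"linear": [-0.0723, -0.0707, 0.1], "delta_rot": [0, 0, 0], "fingers": 0},
  {"linear": [-0.0723, -0.0707, 0.1], "delta_rot": [0, 0, 0], "fingers": 0},
  {"linear": [-0.0723, -0.0707, 0.1], "delta_rot": [0, 0, 0], "fingers": 0},
  {"linear": [-0.0723, -0.0707, 0.1], "delta_rot": [0, 0, 0], "fingers": 0},
])

```text
time: 6.0
tool_pos: [0.4175, -0.2791, 0.0642]
tool_rot: [0.001, 0.62, 0.785, -0.0]
contact_force: [-0.0, -1.4, 0.5]
gripper_width: 0.996
```

Run:
```python
from h import *
s,im=save('wrist','wrist2'); C=cam('wrist',s);print(s['tool_pos'],s['tool_rot'])
c,sn=np.cos(.2333),np.sin(.2333)
M=np.array([[.035,.03,.004],[.035,-.03,.004],[-.027,.03,.036],[-.027,-.03,.036],[-.035,-.03,.036],[-.035,.03,.036]])
P=np.c_[.445+c*M[:,0]-sn*M[:,1],-.2729+sn*M[:,0]+c*M[:,1],M[:,2]]
for u,v in proj(C,P): cv2.circle(im,(int(round(u)),int(round(v))),2,(255,0,255),-1)
cv2.imwrite('pics/w2o.png',im[:,:,::-1])
```

```text
[ 0.41750802 -0.2791004   0.06417835] [ 1.44411865e-03  6.19502291e-01  7.84993520e-01 -2.29498578e-05]
```

View pics/w2o.png

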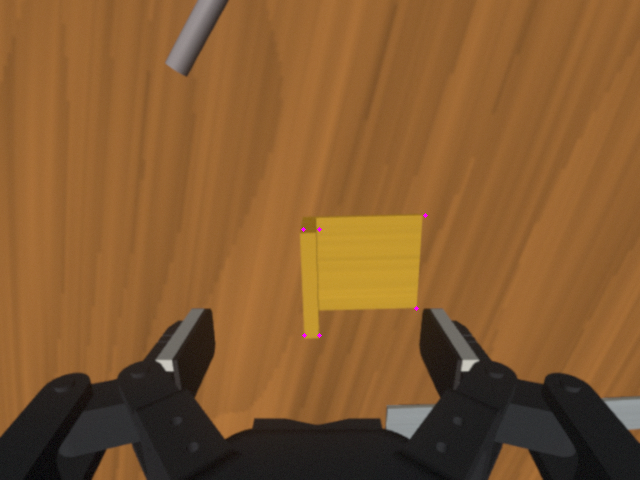

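Run:
```python
from h import *
from scipy.optimize import least_squares
im=cv2.imread('pics/wrist2.png')
cv2.imwrite('pics/z5.png',cv2.resize(im[205:345,290:435],None,fx=4,fy=4,interpolation=cv2.INTER_CUBIC))
s=state();C=cam('wrist',s);print(s['tool_pos'])
M=np.array([[.035,.03,.004],[.035,-.03,.004],[-.027,.03,.036],[-.027,-.03,.036],[-.035,-.03,.036],[-.035,.03,.036]])
uv=np.array([[422,215],[417,308],[317,233],[320,338],[304,338],[301,233]],float)
def P(p):
    c,sn=np.cos(p[2]),np.sin(p[2]);return np.c_[p[0]+c*M[:,0]-sn*M[:,1],p[1]+sn*M[:,0]+c*M[:,1],M[:,2]]
r=least_squares(lambda p:(proj(C,P(p))-uv).ravel(),[.445,-.273,.23]);print(r.x,r.fun.reshape(-1,2).round(1))
```

```text
[ 0.41750845 -0.279306    0.06433107]
[ 0.444789   -0.27428572  0.26055077] [[ 0.6  0.5]
 [-0.6 -0.4]
 [-0.2 -0.1]
 [-0.5 -0.3]
 [ 1.  -0. ]
 [-0.3  0.3]]
```

View pics/z5.png

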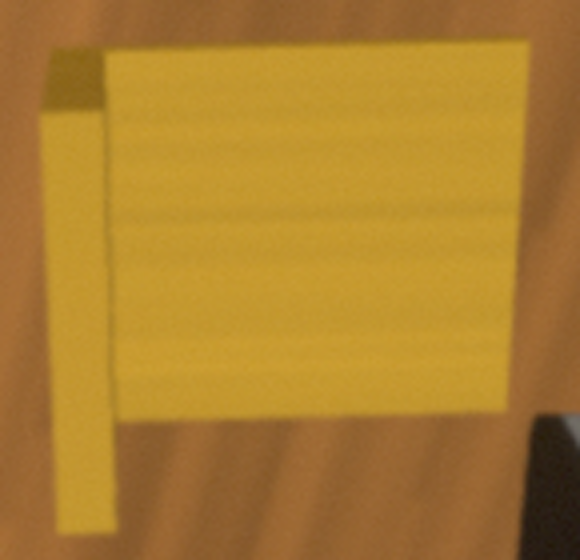

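>>> apply_moves([
  {"linear": [-0.0023, -0.0033, 0.02], "delta_rot": [0, 0, -1.5], "fingers": 0},
  {"linear": [-0.0023, -0.0033, 0.04], "delta_rot": [0, 0, -1.5], "fingers": 0},
  {"linear": [-0.0023, -0.0033, 0.05], "delta_rot": [0, 0, -1.5], "fingers": 0},
  {"linear": [-0.0023, -0.0033, 0.056], "delta_rot": [0, 0, -1.5], "fingers": 0},
  {"linear": [-0.0023, -0.0033, 0.056], "delta_rot": [0, 0, -1.5], "fingers": 0},
  {"linear": [-0.0023, -0.0033, 0.056], "delta_rot": [0, 0, -1.5], "fingers": 0},
  {"linear": [-0.0023, -0.0033, 0.056], "delta_rot": [0, 0, -1.5], "fingers": 0},
  {"linear": [-0.0023, -0.0033, 0.056], "delta_rot": [0, 0, -1.5], "fingers": 0},
])

```text
time: 6.85
tool_pos: [0.4139, -0.2823, 0.0073]
tool_rot: [0.001, 0.61, 0.793, -0.0]
contact_force: [-0.3, -0.7, -0.5]
gripper_width: 1.0
```

Run:
```python
from h import *
s,im=save('wrist','wrist3');print(s['tool_pos'],s['tool_rot'],s['contact_force'])
```

```text
[ 0.41393079 -0.28226607  0.00730368] [ 7.87080434e-04  6.09588407e-01  7.92717697e-01 -8.19521979e-05] [-0.29557965 -0.74279272 -0.51964968]
```

View pics/wrist3.png

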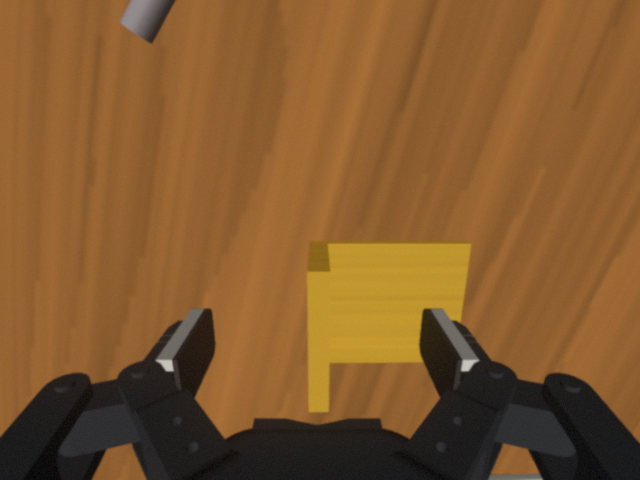

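>>> apply_moves([
  {"linear": [0, 0, 0], "delta_rot": [0, 0, 0], "fingers": 255},
  {"linear": [0, 0, 0], "delta_rot": [0, 0, 0], "fingers": 255},
  {"linear": [0, 0, 0], "delta_rot": [0, 0, 0], "fingers": 255},
  {"linear": [0, 0, 0], "delta_rot": [0, 0, 0], "fingers": 255},
  {"linear": [0, 0, 0], "delta_rot": [0, 0, 0], "fingers": 255},
  {"linear": [0, 0, 0], "delta_rot": [0, 0, 0], "fingers": 255},
  {"linear": [0, 0, 0], "delta_rot": [0, 0, 0], "fingers": 255},
  {"linear": [0, 0, 0], "delta_rot": [0, 0, 0], "fingers": 255},
])

```text
time: 7.7
tool_pos: [0.4135, -0.2819, 0.0066]
tool_rot: [0.0, 0.61, 0.793, 0.0]
contact_force: [0.9, 0.5, 0.4]
gripper_width: 0.082
```

Run:
```python
from h import *
s,im=save('wrist','wrist4');print(s['tool_pos'],s['tool_rot'],s['contact_force'],s['gripper_width'])
```

```text
[ 0.41352087 -0.28185154  0.00656029] [1.23520896e-04 6.09610992e-01 7.92700715e-01 1.97476591e-05] [0.89863791 0.53462707 0.35836466] 0.08208849092295663
```

View pics/wrist4.png

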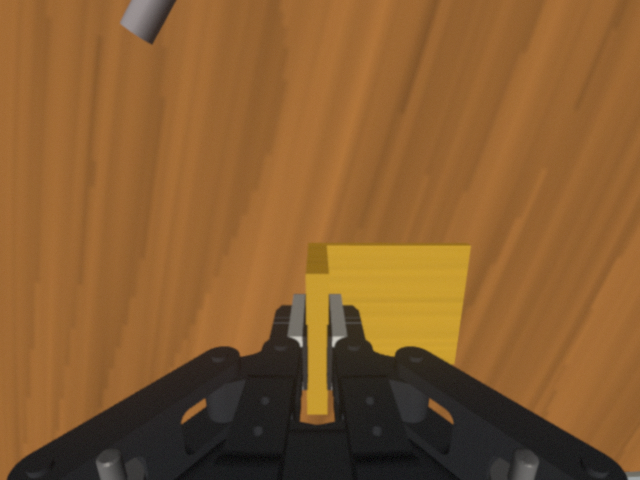

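```bash
cat > fs.py <<'E'
from h import *
from scipy.optimize import least_squares
M=np.array([[.035,.03,.004],[.035,-.03,.004],[-.027,.03,.036],[-.027,-.03,.036],[-.035,-.03,.036],[-.035,.03,.036],[-.027,.03,.004]])
def fits(C,idx,uv,z,x0):
    m=M[idx];uv=np.array(uv,float)
    def P(p):
        c,sn=np.cos(p[2]),np.sin(p[2]);return np.c_[p[0]+c*m[:,0]-sn*m[:,1],p[1]+sn*m[:,0]+c*m[:,1],z+m[:,2]]
    r=least_squares(lambda p:(proj(C,P(p))-uv).ravel(),x0);return r.x,r.fun.reshape(-1,2).round(1)
def rel(s,p):
    Rt=R.from_quat(s['tool_rot'],scalar_first=True).as_matrix()
    g=np.array([p[0]-.031*np.cos(p[2]),p[1]-.031*np.sin(p[2]),0])
    v=(Rt.T@(g-s['tool_pos']))[:2]; yaw=np.arctan2(Rt[1,1],Rt[0,1])
    return 'grip in tool xy',v,'yaw strip-tool deg',np.degrees(p[2]-yaw)
E
python3 - <<'E'
from fs import *
im=cv2.imread('pics/wrist4.png')
cv2.imwrite('pics/z6.png',cv2.resize(im[235:420,290:480],None,fx=3,fy=3,interpolation=cv2.INTER_CUBIC))
s=state();C=cam('wrist',s)
p,f=fits(C,[0,2,5,3,4,6],[[470,245],[328,273],[306,273],[328,414],[307,414],[328,245]],0,[.444,-.274,.26]);print(p,f,rel(s,p))
E
```

```text
[ 0.44378378 -0.27416821  0.2616739 ] [[ 0.2  0.1]
 [ 1.1  0.4]
 [-0.2  0.4]
 [-0.4 -0.6]
 [ 0.5 -0.6]
 [-1.3  0.2]] ('grip in tool xy', array([-0.00037791,  0.00021398]), 'yaw strip-tool deg', np.float64(0.11376581688994448))
```

View pics/z6.png

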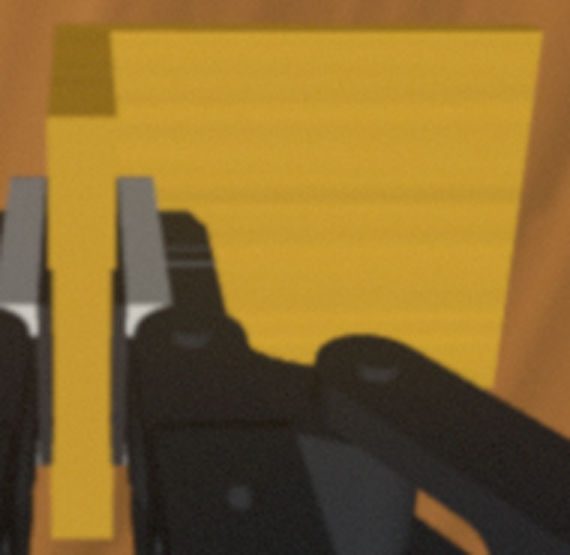

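>>> apply_moves([
  {"linear": [0, 0, -0.03], "delta_rot": [0, 0, 0], "fingers": 255},
  {"linear": [0, 0, -0.07], "delta_rot": [0, 0, 0], "fingers": 255},
  {"linear": [0.03, 0.016, -0.1], "delta_rot": [0, 0, 2], "fingers": 255},
  {"linear": [0.07, 0.037, -0.1], "delta_rot": [0, 0, 5], "fingers": 255},
  {"linear": [0.11, 0.059, -0.1], "delta_rot": [0, 0, 8], "fingers": 255},
  {"linear": [0.15, 0.08, -0.1], "delta_rot": [0, 0, 11], "fingers": 255},
  {"linear": [0.19, 0.101, -0.1], "delta_rot": [0, 0, 13.5], "fingers": 255},
  {"linear": [0.22, 0.117, -0.1], "delta_rot": [0, 0, 15.4], "fingers": 255},
])

```text
time: 8.55
tool_pos: [0.4693, -0.0367, 0.1056]
tool_rot: [-0.001, 0.71, 0.704, -0.0]
contact_force: [0.4, -0.4, -3.0]
gripper_width: 0.079
```

Run:
```python
from h import *
s,im=save('wrist','wrist5');print(s['tool_pos'],s['tool_rot'],s['contact_force'],s['gripper_width'])
```

```text
[ 0.46929574 -0.03665837  0.10564824] [-6.72307224e-04  7.10439568e-01  7.03757838e-01 -2.71101528e-04] [ 0.3802446  -0.40017686 -2.98060513] 0.07889712726929694
```

View pics/wrist5.png

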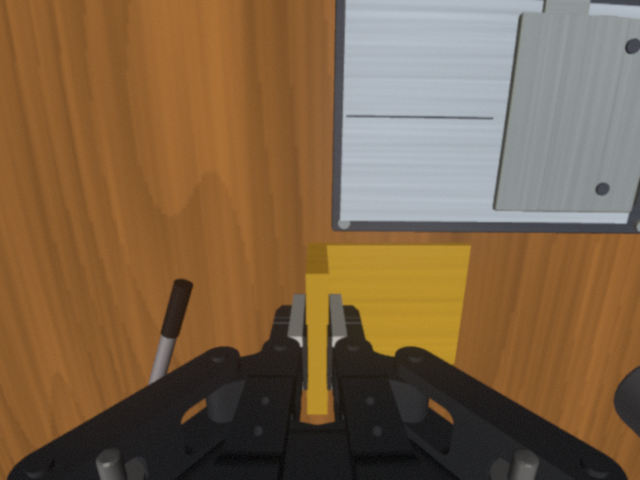

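Run:
```python
from h import *
im=cv2.imread('pics/wrist5.png')
cv2.imwrite('pics/z7.png',cv2.resize(im[0:240,325:640],None,fx=2.5,fy=2.5,interpolation=cv2.INTER_CUBIC))
```

```text
(no output)
```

View pics/z7.png

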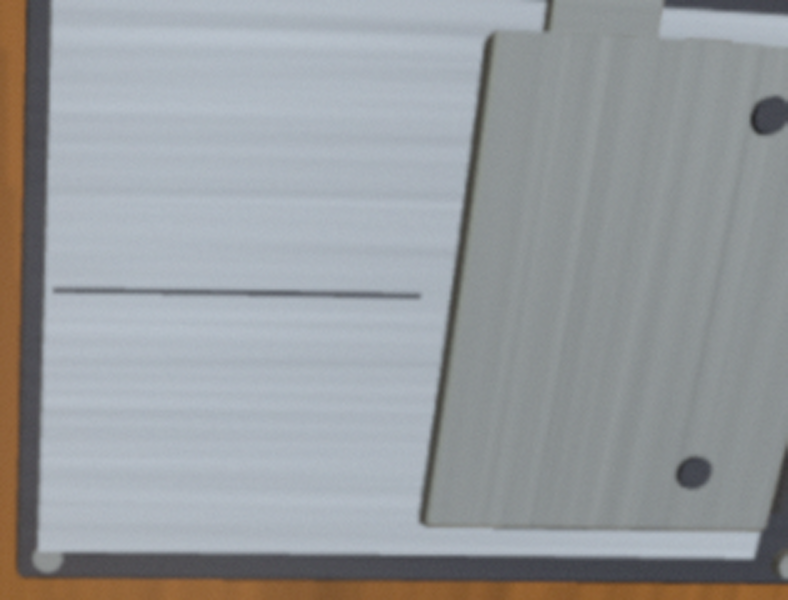

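```bash
cat > fb.py <<'E'
from h import *
from scipy.optimize import least_squares
def fb(C,full,xs,ys):
    """full: [(mx,my,mz,u,v)], xs: [(mx,u,v)] on bed top with known x, ys: known y"""
    def bedpt(p,u,v):
        q=onz(C,[[u,v]],.02)[0]-[p[0],p[1],0];c,s=np.cos(p[2]),np.sin(p[2]);return c*q[0]+s*q[1],-s*q[0]+c*q[1]
    def f(p):
        r=[];c,s=np.cos(p[2]),np.sin(p[2])
        for mx,my,mz,u,v in full:
            q=onz(C,[[u,v]],.02+mz)[0]-[p[0],p[1],0]
            r+=[c*q[0]+s*q[1]-mx,-s*q[0]+c*q[1]-my]
        for mx,u,v in xs:r.append(bedpt(p,u,v)[0]-mx)
        for my,u,v in ys:r.append(bedpt(p,u,v)[1]-my)
        return np.array(r)*1000
    r=least_squares(f,[.582,.047,-.008]);return r.x,r.fun.round(1)
E
python3 - <<'E'
from fb import *
s=state();C=cam('wrist',s)
g=lambda x,y:(325+x/2.5-.3,y/2.5-.3)
print(s['tool_pos'])
print(fb(C,[(-.095,-.065,0,*g(38,551)),(0,.055,.014,*g(491,33)),(0,-.055,.014,*g(425,523))],[(-.095,*g(50,5))],[(0,*g(54,290)),(0,*g(420,296)),(-.065,*g(755,557))]))
E
```

```text
[ 0.46990285 -0.0330676   0.10562223]
(array([ 0.58080606,  0.05171336, -0.0117764 ]), array([ 0.2, -0. , -0.2, -1. , -0. ,  1.1,  0.1,  0.1, -0.1, -0.1]))
```

>>> apply_moves([
  {"linear": [0.04, 0.01, 0.0], "delta_rot": [0, 0, 0], "fingers": 255},
  {"linear": [0.081, 0.02, 0.0], "delta_rot": [0, 0, 0], "fingers": 255},
  {"linear": [0.081, 0.02, 0.03], "delta_rot": [0, 0, 0], "fingers": 255},
  {"linear": [0.081, 0.02, 0.05], "delta_rot": [0, 0, 0], "fingers": 255},
  {"linear": [0.081, 0.02, 0.06], "delta_rot": [0, 0, 0], "fingers": 255},
  {"linear": [0.081, 0.02, 0.06], "delta_rot": [0, 0, 0], "fingers": 255},
  {"linear": [0.081, 0.02, 0.06], "delta_rot": [0, 0, 0], "fingers": 255},
  {"linear": [0.081, 0.02, 0.06], "delta_rot": [0, 0, 0], "fingers": 255},
])

```text
time: 9.4
tool_pos: [0.4918, 0.0413, 0.0478]
tool_rot: [0.001, 0.711, 0.704, 0.001]
contact_force: [-0.0, -0.4, -2.2]
gripper_width: 0.079
```

Run:
```python
from h import *
s,im=save('wrist','wrist6');print(s['tool_pos'],s['tool_rot'],s['contact_force'],s['gripper_width'],s['joint_vel'].round(3))
import pickle;pickle.dump(s,open('s6.pkl','wb'))
```

```text
[0.49182904 0.04125738 0.04781599] [0.00092932 0.71053623 0.70365956 0.00079378] [-0.02949802 -0.380228   -2.22330508] 0.07903019256767278 [ 0.001 -0.004 -0.003  0.002 -0.001  0.001]
```

View pics/wrist6.png

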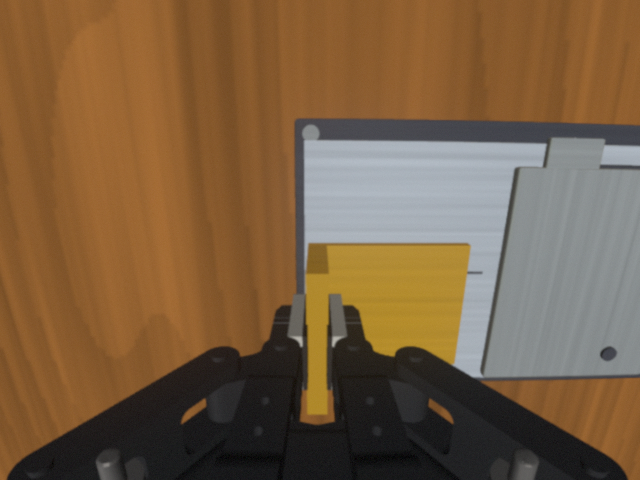

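Run:
```python
from h import *
im=cv2.imread('pics/wrist6.png')
a=cv2.resize(im[120:190,295:415],None,fx=4,fy=4,interpolation=cv2.INTER_CUBIC)
b=cv2.resize(im[120:390,450:530],None,fx=2,fy=2,interpolation=cv2.INTER_CUBIC)
b=cv2.resize(im[155:295,450:525],None,fx=4,fy=4,interpolation=cv2.INTER_CUBIC)
d=cv2.resize(im[330:390,450:540],None,fx=4,fy=4,interpolation=cv2.INTER_CUBIC)
c=np.zeros((600,800,3),np.uint8);c[:280,:480]=a;c[:560,490:790]=b;c[290:530,:360]=d
cv2.imwrite('pics/z8.png',c)
```

```text
(no output)
```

View pics/z8.png

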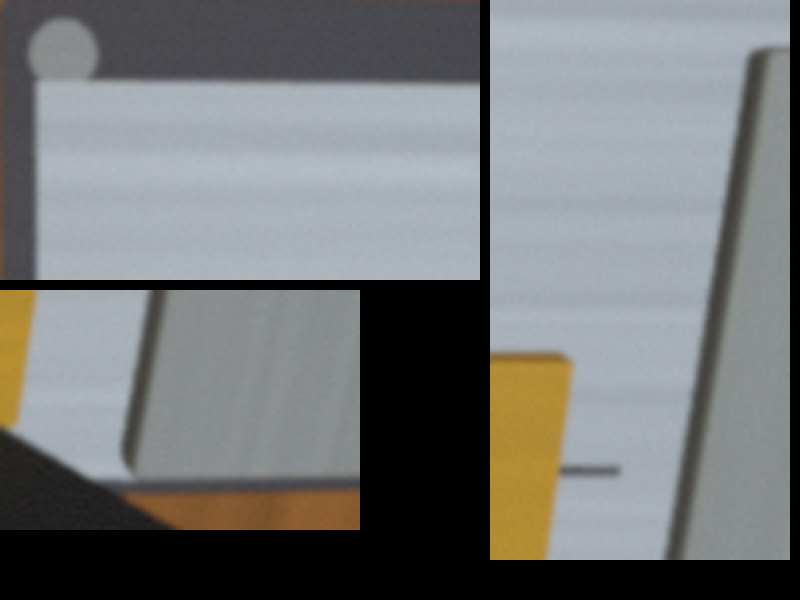

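Run:
```python
from fb import *
from fs import fits,rel
import pickle;s=pickle.load(open('s6.pkl','rb'));C=cam('wrist',s)
o=.4
p,f=fb(C,[(-.095,.065,0,304.25-o,140.25-o),(0,.055,.014,518.75-o,166.75-o),(0,-.055,.014,483.75-o,376.75-o)],[],[(0,475-o,272.5-o),(0,482-o,272.5-o),(.065,295+478/4-o,141-o)])
print('bed',p,f)
q,f=fits(C,[0,2,5,3,4,6],[[470,245],[328,273],[306,273],[328,414],[307,414],[328,245]],s['tool_pos'][2]-.0066,[.52,.041,-.01]);print('strip',q,f,rel(s,q))
d=q[:2]-p[:2];c,sn=np.cos(p[2]),np.sin(p[2]);print('strip in bed',c*d[0]+sn*d[1],-sn*d[0]+c*d[1],np.degrees(q[2]-p[2]))
```

```text
bed [ 0.58065839  0.04772049 -0.01175458] [ 0.2  0.1 -0.4  0.   0.1  0.6 -0.4 -0.4  0.1]
strip [ 0.52321294  0.04059739 -0.00831511] [[-0.1  0.1]
 [ 1.2  0.4]
 [-0.1  0.4]
 [-0.4 -0.7]
 [ 0.5 -0.7]
 [-1.4  0.2]] ('grip in tool xy', array([-0.00038986,  0.00027229]), 'yaw strip-tool deg', np.float64(0.08077602948825943))
strip in bed -0.05735775544560783 -0.007797839847624929 0.1970673367236269
```

>>> apply_moves([
  {"linear": [0.0078, 0, 0.004], "delta_rot": [0, 0, 0.15], "fingers": 255},
  {"linear": [0.0078, 0, 0.008], "delta_rot": [0, 0, 0.15], "fingers": 255},
  {"linear": [0.0078, 0, 0.012], "delta_rot": [0, 0, 0.15], "fingers": 255},
  {"linear": [0.0078, 0, 0.016], "delta_rot": [0, 0, 0.15], "fingers": 255},
  {"linear": [0.0078, 0, 0.018], "delta_rot": [0, 0, 0.15], "fingers": 255},
  {"linear": [0.0078, 0, 0.019], "delta_rot": [0, 0, 0.15], "fingers": 255},
  {"linear": [0.0078, 0, 0.02], "delta_rot": [0, 0, 0.15], "fingers": 255},
  {"linear": [0.0078, 0, 0.02], "delta_rot": [0, 0, 0.15], "fingers": 255},
])

```text
time: 10.25
tool_pos: [0.491, 0.0494, 0.0266]
tool_rot: [0.0, 0.711, 0.703, 0.0]
contact_force: [-0.2, 0.3, -1.5]
gripper_width: 0.082
```

Run:
```python
from h import *
s=state();print(s['tool_pos'],s['tool_rot'],s['contact_force'],s['ft_torque'])
```

```text
[0.49100515 0.0494068  0.02659837] [1.34977566e-04 7.11295508e-01 7.02893071e-01 1.12299563e-04] [-0.22110349  0.25236882 -1.45915916] [ 0.02198388  0.0642277  -0.01857149]
```

>>> apply_moves([
  {"linear": [0, 0, -0.0008], "delta_rot": [0, 0, 0], "fingers": 255},
  {"linear": [0, 0.004, -0.0008], "delta_rot": [0, 0, 0], "fingers": 255},
  {"linear": [0, 0.008, -0.0008], "delta_rot": [0, 0, 0], "fingers": 255},
  {"linear": [0, 0.012, -0.0008], "delta_rot": [0, 0, 0], "fingers": 255},
  {"linear": [0, 0.016, -0.0008], "delta_rot": [0, 0, 0], "fingers": 255},
  {"linear": [0, 0.019, -0.0008], "delta_rot": [0, 0, 0], "fingers": 255},
  {"linear": [0, 0.019, -0.0008], "delta_rot": [0, 0, 0], "fingers": 255},
  {"linear": [0, 0.019, -0.0008], "delta_rot": [0, 0, 0], "fingers": 255},
])

```text
time: 11.05
tool_pos: [0.5097, 0.0492, 0.0271]
tool_rot: [-0.0, 0.711, 0.703, -0.0]
contact_force: [0.1, 0.4, -2.6]
gripper_width: 0.078
```

Run:
```python
from h import *
s,im=save('wrist','wrist7');print(s['tool_pos'],s['tool_rot'],s['contact_force'],s['ft_torque'])
import pickle;pickle.dump(s,open('s7.pkl','wb'))
s,i2=save('side','side7')
c=np.zeros((480,800,3),np.uint8);c[:,:400]=cv2.resize(im[130:370,300:500,::-1],None,fx=2,fy=2,interpolation=cv2.INTER_CUBIC)
c[:400,400:]=cv2.resize(i2[200:260,320:380,::-1],(400,400),interpolation=cv2.INTER_CUBIC)
cv2.imwrite('pics/z9.png',c)
```

```text
[0.50974645 0.04924383 0.02714317] [-1.12223965e-04  7.11232750e-01  7.02956574e-01 -1.33956976e-04] [ 0.14789742  0.40277946 -2.55115348] [-0.01078913  0.02676711 -0.03337929]
```

View pics/z9.png

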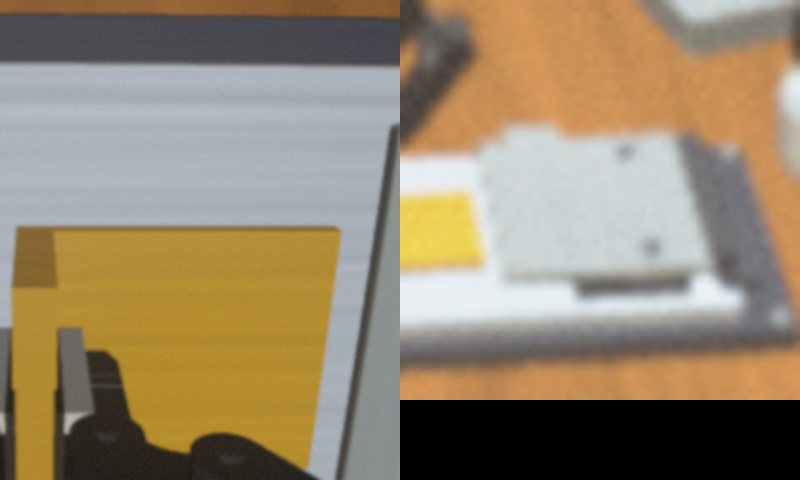

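Run:
```python
from h import *
import pickle;s=pickle.load(open('s7.pkl','rb'));C=cam('wrist',s)
o=.25
zs=s['tool_pos'][2]-.0066+.004
a=onz(C,[[400-o,162.3-o]],.02)[0];b=onz(C,[[400-o,244-o]],zs)[0];e=onz(C,[[470-o,245.5-o]],zs)[0];l=onz(C,[[498-o,192.5-o]],.034)[0]
print('strip y margin',a[1]-b[1],a,b,'edge',e,'leaf corner',l,'edge bed x',e[0]-(l[0]+0.0118*(l[1]-e[1])))
```

```text
strip y margin 0.0340113028903153 [0.54489622 0.11313523 0.02      ] [0.54582398 0.07912393 0.02454317] edge [0.57629072 0.07813093 0.02454317] leaf corner [0.58058294 0.10263232 0.034     ] edge bed x -0.004581338979408156
```

>>> apply_moves([
  {"linear": [-0.0004, 0.003, 0], "delta_rot": [0, 0, 0], "fingers": 255},
  {"linear": [-0.0004, 0.006, 0], "delta_rot": [0, 0, 0], "fingers": 255},
  {"linear": [-0.0004, 0.009, 0], "delta_rot": [0, 0, 0], "fingers": 255},
  {"linear": [-0.0004, 0.012, 0], "delta_rot": [0, 0, 0], "fingers": 255},
  {"linear": [-0.0004, 0.015, 0], "delta_rot": [0, 0, 0], "fingers": 255},
  {"linear": [-0.0004, 0.018, 0], "delta_rot": [0, 0, 0], "fingers": 255},
  {"linear": [-0.0004, 0.0195, 0], "delta_rot": [0, 0, 0], "fingers": 255},
  {"linear": [-0.0004, 0.0195, 0], "delta_rot": [0, 0, 0], "fingers": 255},
])

```text
time: 11.95
tool_pos: [0.5295, 0.0486, 0.0273]
tool_rot: [0.0, 0.711, 0.703, 0.0]
contact_force: [-0.4, 1.2, -2.8]
gripper_width: 0.081
```

Run:
```python
from h import *
s,im=save('wrist','wrist8');print(s['tool_pos'],s['tool_rot'],s['contact_force'],s['ft_torque'])
```

```text
[0.52953932 0.04862108 0.02728612] [1.74793283e-05 7.11264110e-01 7.02924864e-01 3.44985294e-05] [-0.38740361  1.19210358 -2.77925635] [-0.02754646  0.09038208  0.05673966]
```

View pics/wrist8.png

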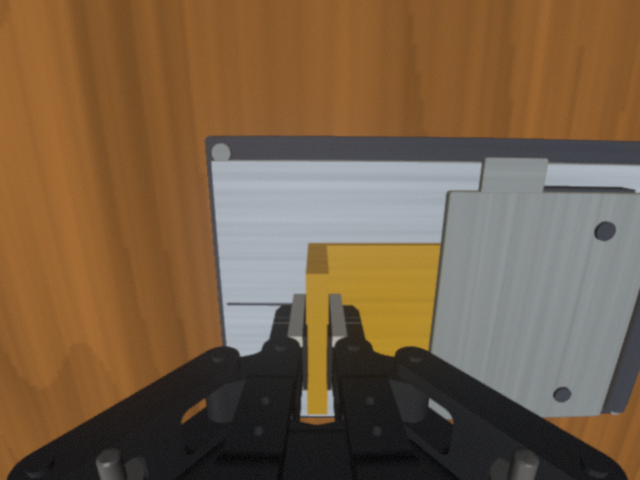

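>>> apply_moves([
  {"linear": [0, 0, 0.0005], "delta_rot": [0, 0, 0], "fingers": 255},
  {"linear": [0, 0, 0.001], "delta_rot": [0, 0, 0], "fingers": 255},
  {"linear": [0, 0, 0.0015], "delta_rot": [0, 0, 0], "fingers": 255},
  {"linear": [0, 0, 0.002], "delta_rot": [0, 0, 0], "fingers": 255},
  {"linear": [0, 0, 0.0025], "delta_rot": [0, 0, 0], "fingers": 255},
  {"linear": [0, 0, 0.0025], "delta_rot": [0, 0, 0], "fingers": 255},
  {"linear": [0, 0, 0.0025], "delta_rot": [0, 0, 0], "fingers": 255},
  {"linear": [0, 0, 0.0025], "delta_rot": [0, 0, 0], "fingers": 255},
])

```text
time: 12.8
tool_pos: [0.5292, 0.0486, 0.0266]
tool_rot: [-0.0, 0.711, 0.703, -0.001]
contact_force: [-8.0, -0.2, 11.2]
gripper_width: 0.086
```

Run:
```python
from h import *
s=state();print(s['tool_pos'],s['tool_rot'],s['contact_force'],s['ft_torque'])
```

```text
[0.52923498 0.04860676 0.02655916] [-4.15939241e-04  7.11196764e-01  7.02992670e-01 -5.43438838e-04] [-7.99680593 -0.23762624 11.18203762] [0.01027342 1.24849409 0.0249153 ]
```

>>> apply_moves([
  {"linear": [0, -0.0003, 0], "delta_rot": [0, 0, 0], "fingers": 255},
  {"linear": [0, -0.0006, 0], "delta_rot": [0, 0, 0], "fingers": 255},
  {"linear": [0, -0.0008, 0], "delta_rot": [0, 0, 0], "fingers": 255},
  {"linear": [0, -0.0008, 0], "delta_rot": [0, 0, 0], "fingers": 255},
  {"linear": [0, -0.0008, 0], "delta_rot": [0, 0, 0], "fingers": 255},
  {"linear": [0, -0.0008, 0], "delta_rot": [0, 0, 0], "fingers": 255},
  {"linear": [0, -0.0008, 0], "delta_rot": [0, 0, 0], "fingers": 255},
  {"linear": [0, -0.0008, 0], "delta_rot": [0, 0, 0], "fingers": 255},
])

```text
time: 13.6
tool_pos: [0.5293, 0.0487, 0.0266]
tool_rot: [0.0, 0.711, 0.703, 0.0]
contact_force: [-3.9, -0.7, 8.4]
gripper_width: 0.084
```

Run:
```python
from h import *
s=state();print(s['tool_pos'],s['tool_rot'],s['contact_force'],s['ft_torque'])
```

```text
[0.52927201 0.04865399 0.0265765 ] [3.59287910e-04 7.11208034e-01 7.02981434e-01 3.25386887e-04] [-3.92712196 -0.71655998  8.38774981] [ 0.02998055  0.76749386 -0.02593787]
```

>>> apply_moves([
  {"linear": [0, -0.0003, 0.0003], "delta_rot": [0, 0, 0], "fingers": 255},
  {"linear": [0, -0.0006, 0.0006], "delta_rot": [0, 0, 0], "fingers": 255},
  {"linear": [0, -0.0007, 0.0009], "delta_rot": [0, 0, 0], "fingers": 255},
  {"linear": [0, -0.0007, 0.001], "delta_rot": [0, 0, 0], "fingers": 255},
  {"linear": [0, -0.0007, 0.001], "delta_rot": [0, 0, 0], "fingers": 255},
  {"linear": [0, -0.0007, 0.001], "delta_rot": [0, 0, 0], "fingers": 255},
  {"linear": [0, -0.0007, 0.001], "delta_rot": [0, 0, 0], "fingers": 255},
  {"linear": [0, -0.0007, 0.001], "delta_rot": [0, 0, 0], "fingers": 255},
])

```text
time: 14.4
tool_pos: [0.5293, 0.0486, 0.0266]
tool_rot: [0.001, 0.711, 0.703, 0.001]
contact_force: [-4.3, 0.5, 12.5]
gripper_width: 0.082
```

Run:
```python
from h import *
s,im=save('wrist','wrist9');print(s['tool_pos'],s['tool_rot'],s['contact_force'],s['ft_torque'])
import pickle;pickle.dump(s,open('s9.pkl','wb'))
s,i2=save('side','side9');print(s['contact_force'])
c=np.zeros((570,800,3),np.uint8);c[:570,:400]=cv2.resize(im[140:425,200:400,::-1],(400,570))
c[:,:480]=cv2.resize(im[140:425,205:445,::-1],(480,570),interpolation=cv2.INTER_CUBIC)
c[:320,480:]=cv2.resize(i2[200:260,320:380,::-1],(320,320),interpolation=cv2.INTER_CUBIC)
cv2.imwrite('pics/z10.png',c)
```

```text
[0.52925273 0.04863129 0.02655657] [0.00080429 0.71119658 0.70299237 0.00071243] [-4.30381473  0.51217116 12.49664898] [ 0.08379641  0.94157227 -0.01724094]
[-5.65445561  0.50560057 12.06232153]
```

View pics/z10.png

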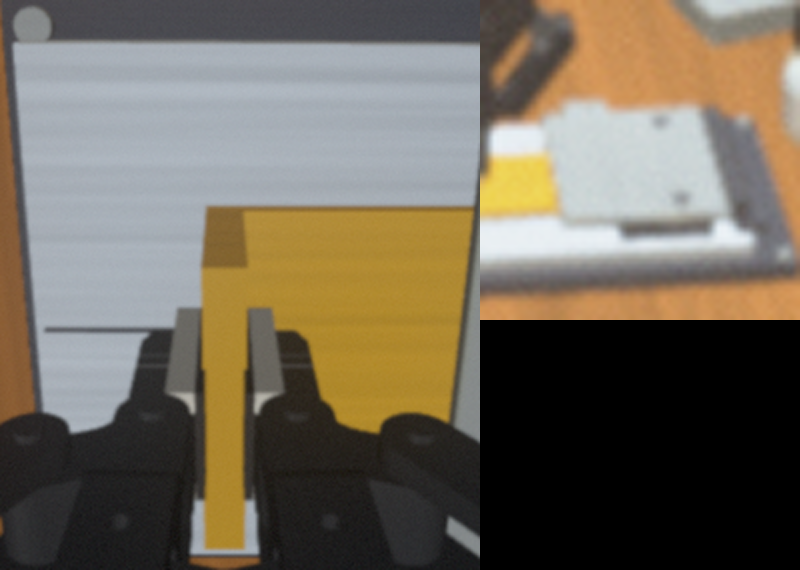

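Run:
```python
from fb import *
from fs import fits,rel
import pickle;s=pickle.load(open('s9.pkl','rb'));C=cam('wrist',s)
o=.25
p,f=fb(C,[(-.095,.065,0,211.5-o,161-o)],[(-.095,205+40/2-o,140+410/2-o)],[(0,228-o,303.8-o),(0,270-o,304.8-o),(.065,205+470/2-o,140+42.5/2-o)])
print('bed',p,f)
q,f=fits(C,[2,5,3,4,6],[[328,273.5],[306,273.5],[327,414],[307.5,414],[326.5,244.5]],.02,[.56,.048,-.01]);print('strip',q,f,rel(s,q))
for B in (p,[.5807,.0477,-.0118],[.5824,.0472,-.008]):
  d=q[:2]+.035*np.array([np.cos(q[2]),np.sin(q[2])])-B[:2];c,sn=np.cos(B[2]),np.sin(B[2]);print('edge in bed',c*d[0]+sn*d[1],-sn*d[0]+c*d[1],np.degrees(q[2]-B[2]))
```

```text
bed [ 0.58014086  0.04744974 -0.0160925 ] [ 0.4  0.  -0.4 -0.1 -0.4  0.5]
strip [ 0.56050948  0.04790056 -0.00920743] [[ 0.7  0. ]
 [-0.6  0.1]
 [ 0.3 -0.5]
 [-0.3 -0.5]
 [-0.2  0.8]] ('grip in tool xy', array([-0.00043916,  0.00020622]), 'yaw strip-tool deg', np.float64(0.13722421745264926))
edge in bed 0.015363077202328062 0.00037583658882808926 0.3944857433800443
edge in bed 0.014808397698358254 5.304332443252688e-05 0.14854343265450332
edge in bed 0.013104546788379638 0.00048315531078559504 -0.06918052949520949
```

>>> apply_moves([
  {"linear": [0, -0.0002, 0.0003], "delta_rot": [0, 0, 0], "fingers": 255},
  {"linear": [0, -0.0003, 0.0003], "delta_rot": [0, 0, 0], "fingers": 255},
  {"linear": [0, -0.0003, 0.0003], "delta_rot": [0, 0, 0], "fingers": 255},
  {"linear": [0, -0.0003, 0.0003], "delta_rot": [0, 0, 0], "fingers": 255},
  {"linear": [0, -0.0003, 0.0003], "delta_rot": [0, 0, 0], "fingers": 255},
  {"linear": [0, -0.0003, 0.0003], "delta_rot": [0, 0, 0], "fingers": 255},
  {"linear": [0, -0.0003, 0.0003], "delta_rot": [0, 0, 0], "fingers": 255},
  {"linear": [0, -0.0003, 0.0003], "delta_rot": [0, 0, 0], "fingers": 255},
])

```text
time: 15.3
tool_pos: [0.5293, 0.0486, 0.0266]
tool_rot: [0.001, 0.711, 0.703, 0.001]
contact_force: [-5.5, 0.6, 13.1]
gripper_width: 0.083
```

Run:
```python
from h import *
F=[]
for k in range(5):
    s,im=save('top',f'top9_{k}');F.append(s['contact_force'])
print(np.round(F,1),s['tool_pos'],s['gripper_width'])
cv2.imwrite('pics/z11.png',im[90:340,100:500,::-1].repeat(2,0).repeat(2,1))
```

```text
[[-5.5  0.6 13.1]
 [-5.3  1.5 14. ]
 [-5.2  0.9 14. ]
 [-5.1  0.2 13.4]
 [-5.2 -0.2 13.4]] [0.52925998 0.04861553 0.02654903] 0.08432306697562042
```

View pics/z11.png

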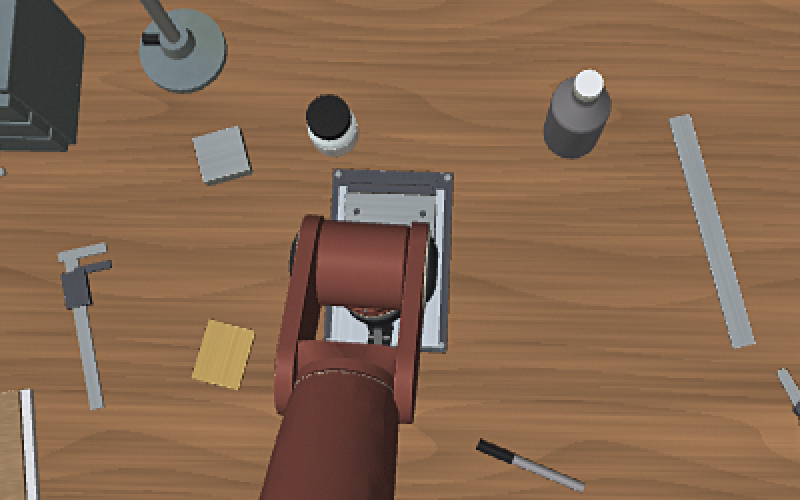

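```bash
python3 -c "
from plant import job_done; print(job_done())"
```

```text
the job is handed in; nothing more can be done
None
```

I swung the leaf shut first, then slid the strip under the middle of its free edge. I handed the job in at about 15.5 s with the gripper still holding the strip and pressing it down.

- **Leaf:** it was pressed onto its stops with about 9 N. It looks level and shut in the last wrist and side pictures after the strip went in.
- **Depth:** the front edge is about 14.8 mm in by the main wrist measurement. The last wrist picture gave 15.4 mm, and the fixed top camera's bed pose gave 13.1 mm. That spread fits the 2 mm calibration.
- **Centring and squareness:** the edge is within 0.5 mm of the middle by every estimate. It is square to within 0.15° by the main measurement and 0.4° by the worst.
- **Push:** the wrist reading was steady at 13.1 to 14.0 N upward. Adding the strip's weight of about 2.7 N, the push on the bed is about 16 N.
- **Sideways force:** about 5 N remains towards the hinge, held by friction. The strip did not move while I pressed.
- **Bystanders:** everything visible in the last top picture looks where it started. The pliers are only partly in that crop, but the arm never came near them.

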